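# Demagnetise a steel parallel at the third click

## Robot

A 7-joint arm with a two-finger parallel gripper is mounted at the origin on a cart in front of the work surface, level with it; the furniture and walls round the work are solid. World frame = base frame: x ahead of the robot, y to its left, z up, the work surface at z = 0. Lengths are in m, angles in rad, forces in N, time in s.
With the tool pointing down it reaches from about 0.425 to 0.875 m from the base axis. Payload 4.7 kg.
Tool frame: the origin (TCP) lies on the mounting face of the last link; the fingertips stand 182 mm ahead of it and the grasp point (between the pads) lies 164 mm ahead of it (ctrl.finger_overhang is the distance from the TCP to the fingertips, in m); z points along the fingers, y is the line along which they close (so a half turn about z gives the same grasp; the last joint's range is limited). The gripper opens to 87 mm and grips with 3 to 60 N. Pads are 19 mm wide; open, the fingers measure 117 mm over their backs; the gripper's body (75 mm by 190 mm) begins 51 mm behind the grasp point.
Start: joints at [-1.291, 0.321, -0.07, 1.45, 0.023, 1.371, -0.057], TCP at [0.171, 0.627, 0.405] pointing down, gripper open.
Joint ranges: [-2.86, 2.86], [-0.3, 2.09], [-1.38, 1.24], [0.06, 2.45], [-1.56, 4.7], [0.09, 2.05], [-2.69, 2.69]. Speed limits (rad/s): [2.57, 2.57, 3.14, 3.14, 3.14, 3.14, 3.14].

## Interface

Orientations are given as a rotation vector (axis times angle).
In Python, from bench import ctrl gives the robot as it stands.
- The arm moves only by the shell command python3 -m jog 'ROWS' [FORCE]. ROWS is a JSON object of lists of equal length, an entry for each row: "translation": the shift along the tool's x, y, z as a fraction of full scale, a list of three; "yaw": the turn about the tool's z as a fraction of full scale; "jaw": the closure, from 0 (fully open) to 1 (shut). In form: {"translation": [[dx, dy, dz], ...], "yaw": [yaw, ...], "jaw": [jaw, ...]}. A call has 1 to 8 rows; each row is the pose to reach, as a shift and turn from the pose commanded when the call began, along the tool's axes at that moment, turning the shorter way round; what a row does not reach only later rows make up. Full scale, the value 1, is 0.2 m for a shift and 180 degrees for a turn. A row lasts 1/8 s, in which the tool goes at most 62.5 mm and 10.7 degrees, less where a joint would pass 70% of its speed; a pose out of reach is approached as far as the arm can. A call with a number of a shift or a turn outside -1 to 1 is refused whole. A call with a gripper value outside its range is refused whole. The fingers move at their own pace and stop on an object; FORCE is the grip in N (left out, the last holds). Time passes only in rows, so rows that repeat a pose let the fingers close. It gives the time, the measured TCP pose, the force, the opening and the grip force at its end, in the units of the state.
- ctrl.get_state(): the state, without advancing time (a new reading comes with each control period).
- ctrl.get_image(name): name is "scene" or "top"; returns a dict with "pixels" (480x640x3 uint8, blue, green, red), "fx", "fy", "cx", "cy" (pixels), "R" (3x3) and "t" (3): a world point X has camera coordinates R X + t. Camera axes: x right, y down, z forward; pixel columns grow to the right and rows downward; lengths in m; the calibration is good to about 2 mm. A picture is of the moment at which its call begins. There is no depth.
- ctrl.close_job(): hands the job in; it is judged then, once.
Trained networks look in a picture, given as the dict that the camera call returned (one of the last four; its "shot" number tells which), for a name from the list of things; names that differ only in an ending like _2 or _b are one class to them, and where a whole thing is asked for, a point or a joint stands for the part that bears it (a point fixed in the world has none). Each returns a list of dicts, best first, with "p" (0 to 1); they miss things now and then, are a little off and sometimes report something else, mostly with a low value. They report only what shows in the picture. A call takes as long as a camera call.
- ctrl.silhouettes(label, picture): "region" (480x640 bool, what is visible of it) and "at" ([column, row] in pixels, amid what is visible of it).
The state is a dict: "time": time; "joint_positions": joint angles; "qd": joint speeds; "joint_torque": joint torques, N m; "position": TCP position; "tool_rot": TCP orientation; "ft_force": force on the tool from outside, world axes, zero at the start; "torque": the same for the moment, N m; "grip_width": opening from 0.0 (shut) to 1.0 (fully open); "grip_force": force on a finger pad.
Only numpy, scipy, OpenCV 4.12 (cv2) and the standard library are available. Lean on these libraries where they do the work, as an engineer would, in place of code of your own. Each camera call takes 0.05 s, during which the arm holds its last target. There are 200 camera calls.

## Task

Demagnetise the steel bar. First turn the blank selector of the demagnetiser fully anticlockwise to its end stop, then clockwise by exactly three clicks. With the selector left there, slide the bar along its track, never lifting it, through the coil until it lies wholly on the blue field; you will have to let go of it halfway and take it again on the other side of the coil.

Things in the scene. Friction and masses are not known exactly. Their poses are not given: they have to be found in the camera images.
- demagnetiser: Fixed bench unit; origin on the bench under the middle of its coil, x away from the robot (roughly), y along the track (roughly to the robot's left), z up. Grey case 36 mm high, x -125 to +45 mm, y -65 to +65. On it an aluminium slideway (the track) 56 mm wide, 410 mm long, surface 40 mm over the bench, with two guide rails 4 mm wide, 4 mm high, 20 mm apart inside
- selector (a joint): Angle (rad) of the blank selector: 0 at the anticlockwise end stop, growing clockwise seen from above. A click every 0.419 rad (24 degrees), so the third is at 1.257; other end stop at the eighth. Let go, it falls into the nearest click by itself. It resists with less than 0.1 N m. It starts between the second and the fifth click
- selector_grip (a point): Point on the selector's vertical axis, 69 mm over the bench, 85 mm in front (-x) of the unit's origin; it turns with the selector: a black round foot (44 mm across, top 46 mm over the bench) with an upright bar to grip, 40 mm long along this point's x axis, 14 mm thick along its y, top 82 mm over the bench; no pointer or scale
- parallel: Loose ground steel bar with three dark holes in its sides, 150 mm long (its y axis), 16 mm thick (x), 26 mm high (z), 0.3 to 0.6 kg. Origin at the centre of its underside. It starts between the rails on the yellow field
- blue_field (a point): Centre of the blue field, on the slideway's surface (40 mm over the bench); axes as those of the unit. The field is 170 mm long along y, from 30 to 200 mm right (-y) of the middle of the coil
- yellow_field (a point): Centre of the yellow field, likewise 170 mm long, from 30 to 200 mm left (+y) of the middle of the coil
- coil (a point): Middle of the coil, on the slideway's surface (40 mm over the bench); axes as the unit's. The coil is a black and copper arch over the track: 40 mm long along y, 64 mm wide over all, top 88 mm over the bench, opening 36 mm wide and 36 mm high: the bar fits through, fingers do not
- gear: bystander: toothed steel gear, 49 x 49 x 19 mm, behind the track
- bushing: bystander: bronze flanged bushing, 29 x 29 x 22 mm, to the left in front of the track
- v_block: bystander: steel V block, 35 x 60 x 30 mm, left of the case in front of the track
- plug_gauge: bystander: steel plug gauge with a red ring, 25 x 84 x 22 mm, to the right, past the blue end of the track

How it is judged:
By the outcome, as a careful person would: the job done as asked, in the order asked, and still so for the second after the job is handed in, with the robot touching nothing.
It also fails if it takes over 67 s, if anything falls off the work surface, if the arm or the gripper's body presses on something with over 40 N, if the wrist force passes 120 N, or if a joint passes its speed limit or range.

## Working session

There is one attempt and no reset: what is moved stays moved. The work goes in short steps, Python scripts to look and compute and a shell command to move; the robot and the scene stay as the last step left them, time stands still between calls to the robot, and variables do not carry over. Pictures are saved under pics/ and viewed, at most 10 in all, crops included, and the job is handed in when it is done.

```bash
mkdir -p pics; ls; cat > h.py <<'E'
import numpy as np,cv2
from bench import ctrl
from scipy.spatial.transform import Rotation as Ro
def ray(im,u,v,z):
    R=np.array(im["R"]);t=np.array(im["t"])
    d=R.T@np.array([(u-im["cx"])/im["fx"],(v-im["cy"])/im["fy"],1]);c=-R.T@t
    return c+d*(z-c[2])/d[2]
def proj(im,X):
    p=np.array(im["R"])@np.array(X)+np.array(im["t"]);return np.array([im["fx"]*p[0]/p[2]+im["cx"],im["fy"]*p[1]/p[2]+im["cy"]])
E
python3 - <<'E'
from h import *
s=ctrl.get_state();print(s["time"],s["position"],s["tool_rot"])
for n in("top","scene"):
    im=ctrl.get_image(n);cv2.imwrite(f"pics/{n}0.png",im["pixels"])
    print(n,im["fx"],(-np.array(im["R"]).T@np.array(im["t"])).round(3),np.array(im["R"]).round(3).tolist())
    for l,z in(("demagnetiser",.04),("selector",.082),("parallel",.066),("gear",.019),("v_block",.03)):
        for r in ctrl.silhouettes(l,im)[:2]:
            c=cv2.findContours(r["region"].astype(np.uint8),0,1)[0];c=max(c,key=cv2.contourArea)
            b=cv2.boxPoints(cv2.minAreaRect(c))
            print(l,round(r["p"],2),np.round(r["at"]),ray(im,*r["at"],z).round(4),[ray(im,*q,z)[:2].round(3).tolist() for q in b])
E
```

```text
pics
0.0 [0.1707055  0.62696641 0.40365647] [-4.16228392e-01 -3.11372403e+00  3.04439347e-03]
top 436.04769819600443 [0.48  0.074 0.977] [[0.022, -1.0, 0.019], [-0.994, -0.024, -0.108], [0.108, -0.016, -0.994]]
demagnetiser 0.94 [301. 243.] [0.5732 0.0965 0.04  ] [[0.62, 0.322], [0.658, -0.09], [0.489, -0.102], [0.453, 0.302]]
selector 0.88 [294. 268.] [0.5191 0.1083 0.082 ] [[0.528, 0.125], [0.529, 0.086], [0.49, 0.085], [0.489, 0.124]]
selector 0.32 [300. 241.] [0.5739 0.0977 0.082 ] [[0.613, 0.313], [0.654, -0.08], [0.487, -0.094], [0.449, 0.292]]
parallel 0.98 [238. 235.] [0.5843 0.2274 0.066 ] [[0.585, 0.306], [0.599, 0.158], [0.581, 0.156], [0.567, 0.304]]
v_block 0.6 [217. 323.] [0.4002 0.2709 0.03  ] [[0.394, 0.302], [0.432, 0.296], [0.421, 0.233], [0.383, 0.239]]
scene 471.91200752758976 [ 0.017 -0.833  0.648] [[0.844, -0.537, 0.005], [-0.254, -0.409, -0.877], [0.472, 0.738, -0.481]]
demagnetiser 0.71 [304. 244.] [0.5563 0.077  0.04  ] [[0.403, 0.044], [0.564, 0.327], [0.791, 0.082], [0.593, -0.141]]
selector 0.5 [282. 242.] [0.4786 0.0502 0.082 ] [[0.499, 0.121], [0.534, 0.099], [0.484, 0.011], [0.452, 0.031]]
parallel 0.86 [283. 213.] [0.5721 0.2157 0.066 ] [[0.543, 0.268], [0.585, 0.314], [0.598, 0.163], [0.558, 0.125]]
gear 0.55 [221. 232.] [0.4099 0.2844 0.019 ] [[0.397, 0.314], [0.441, 0.311], [0.408, 0.205], [0.367, 0.21]]
gear 0.5 [348. 219.] [0.7587 0.1637 0.019 ] [[0.749, 0.187], [0.79, 0.162], [0.755, 0.115], [0.716, 0.139]]
v_block 0.83 [220. 234.] [0.3979 0.2559 0.03  ] [[0.393, 0.298], [0.438, 0.287], [0.401, 0.182], [0.359, 0.193]]
v_block 0.29 [231. 222.] [0.4509 0.3073 0.03  ] [[0.421, 0.292], [0.442, 0.344], [0.459, 0.333], [0.437, 0.281]]
```

```bash
python3 - <<'E'
import cv2
a=cv2.imread("pics/top0.png")[180:350,150:400]
cv2.imwrite("pics/c0.png",cv2.resize(a,None,fx=3.2,fy=3.2,interpolation=2))
E
```

```text
(no output)
```

View pics/c0.png

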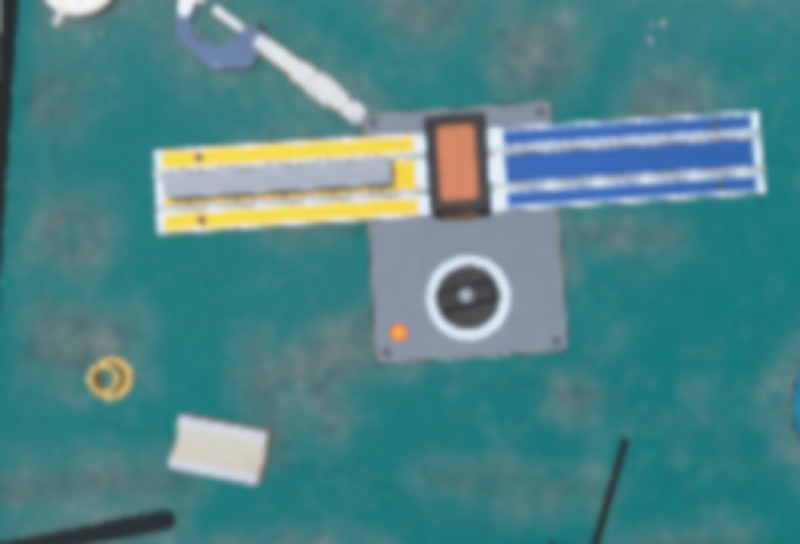

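View pics/scene0.png

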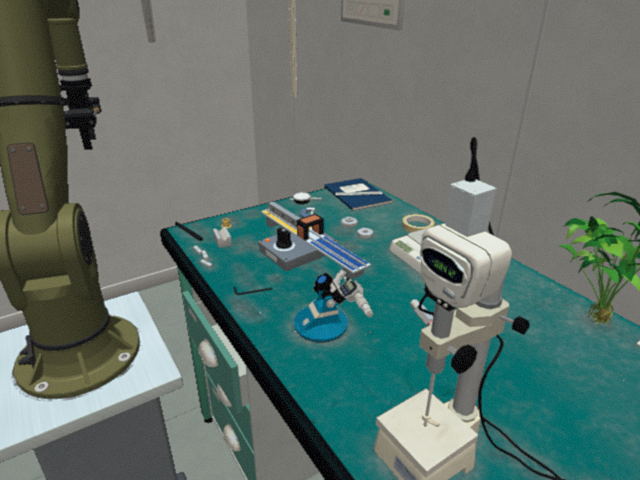

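Top crop: track runs from (155,190) to (765,153), with the coil at (458,162), the selector at (465,297) and the steel bar between the yellow rails. The scene view shows a helping hand to the right, in front of the blue end.

```bash
cat >> h.py <<'E'
def selang(im,c,tag=None,r=.021):
    # rectified patch at z=.082 about c, 0.2mm/px; columns=+x, rows=+y
    g=np.mgrid[-.026:.026:.0002,-.026:.026:.0002]
    P=np.array([proj(im,[c[0]+x,c[1]+y,.082]) for y,x in zip(g[0].ravel(),g[1].ravel())]).astype(np.float32).reshape(*g[0].shape,2)
    return cv2.remap(im["pixels"],P,None,2)
E
python3 - <<'E'
from h import *
im=ctrl.get_image("top")
W=lambda u,v,z:ray(im,150+u/3.2,180+v/3.2,z)[:2]
tl,bl,tr,br=[W(*p,.042) for p in((155,150),(160,234),(760,112),(766,194))]
L=(tl+bl)/2;Rr=(tr+br)/2;d=L-Rr
print("track ends",L,Rr,np.linalg.norm(d),"mid",(L+Rr)/2,"yaw of unit y",np.degrees(np.arctan2(-d[0],d[1])))
a=np.arctan2(-d[0],d[1]);c=(L+Rr)/2
ux=np.array([np.cos(a),np.sin(a)]);uy=np.array([-np.sin(a),np.cos(a)])
print("coil top",W(458,162,.088),"selector pred",c-.085*ux,"knob image",W(467,296,.08),"bar pred/sil", [ (np.array([.5843,.2274])-c)@ux,(np.array([.5843,.2274])-c)@uy])
cc=c-.085*ux
p=selang(im,cc); p=cv2.normalize(cv2.resize(p,None,fx=1.8,fy=1.8),None,0,255,32)
sc=ctrl.get_image("scene")["pixels"][190:350,210:400]
sc=cv2.resize(sc,(556,468),interpolation=2)
out=np.zeros((468,p.shape[1]+0,3),np.uint8)
cv2.imwrite("pics/k0.png",np.hstack([cv2.resize(p[:, :],(240,240)),np.zeros((240,2,3),np.uint8)]) if 0 else np.vstack([cv2.resize(p,(556,556))[:0],sc]))
k=cv2.resize(p,(240,240));k=np.clip(k.astype(int)*3-20,0,255).astype(np.uint8)
cv2.imwrite("pics/k0.png",np.hstack([np.vstack([k,cv2.resize(p,(240,228))]),sc]))
E
```

```text
track ends [0.57510567 0.31465623] [ 0.61164482 -0.09245351] 0.4087461845814733 mid [0.59337525 0.11110136] yaw of unit y 5.128702756243283
coil top [0.59436083 0.11197796] selector pred [0.50871555 0.10350293] knob image [0.50899266 0.10407931] bar pred/sil [np.float64(0.0013574023866578728), np.float64(0.11664429370560783)]
```

View pics/k0.png

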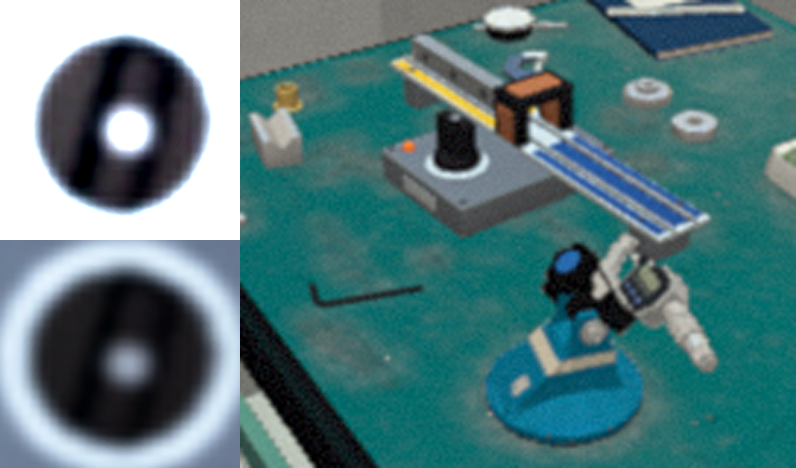

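Patch (columns +x, rows +y): the selector's grip bar runs from (85,190) to (115,50), so about 101° in world. The selector axis is near (0.509, 0.104).

```bash
python3 -m jog '{"translation":[[-0.25,-0.22,0],[-0.5,-0.45,0],[-0.75,-0.67,0],[-1,-0.9,0],[-1,-0.9,0]],"yaw":[0,0,0,0,0],"jaw":[0.48,0.48,0.48,0.48,0.48]}' 15; python3 -m jog '{"translation":[[-0.25,-0.22,0],[-0.5,-0.45,0],[-0.75,-0.67,0],[-1,-0.9,0],[-1,-0.9,0]],"yaw":[0,0,0,0,0],"jaw":[0.48,0.48,0.48,0.48,0.48]}'; python3 -m jog '{"translation":[[-0.315,-0.28,0],[-0.315,-0.28,0],[-0.315,-0.28,0],[-0.315,-0.28,0],[-0.315,-0.28,0],[-0.315,-0.28,0],[-0.315,-0.28,0],[-0.315,-0.28,0]],"yaw":[0.354,0.354,0.354,0.354,0.354,0.354,0.354,0.354],"jaw":[0.48,0.48,0.48,0.48,0.48,0.48,0.48,0.48]}'
cat >> h.py <<'E'
def st():
    s=ctrl.get_state();M=Ro.from_rotvec(s["tool_rot"]).as_matrix();p=np.array(s["position"])
    print("t",round(s["time"],2),"pos",p.round(4),"x",M[:,0].round(3),"y",M[:,1].round(3),"z",M[:,2].round(3),"ydeg",round(np.degrees(np.arctan2(M[1,1],M[0,1])),1),"F",np.round(s["ft_force"],1),"T",np.round(s["torque"],2),"w",round(s["grip_width"]*87,1),"gf",round(s["grip_force"],1),"q1,7",round(s["joint_positions"][0],2),round(s["joint_positions"][6],2))
    return s,M,p
def to(x,y,z):
    s,M,p=st();print("shift units",(M.T@(np.array([x,y,z])-p)/.2).round(3))
E
python3 -c "
from h import *
to(.509,.1037,.234)"
```

```text
time: 1.32
position: [0.3193, 0.3972, 0.4053]
tool_rot: [0.426, 3.111, 0.0]
ft_force: [0.2, 0.5, 0.2]
grip_width: 0.553
grip_force: 0.0
time: 1.95
position: [0.4639, 0.1714, 0.4052]
tool_rot: [0.424, 3.111, 0.0]
ft_force: [0.2, 0.3, -1.0]
grip_width: 0.516
grip_force: 0.0
time: 2.95
position: [0.5082, 0.1048, 0.4048]
tool_rot: [1.993, 2.429, 0.0]
ft_force: [-0.4, 0.2, 1.0]
grip_width: 0.519
grip_force: 0.0
t 2.95 pos [0.5082 0.1048 0.4048] x [-0.195  0.981  0.   ] y [0.981 0.195 0.   ] z [ 0.  0. -1.] ydeg 11.3 F [-0.4  0.2  1. ] T [-0.02  0.05 -0.03] w 45.1 gf 0.0 q1,7 -0.69 -0.04
shift units [-0.006  0.002  0.854]
```

```bash
python3 -m jog '{"translation":[[-0.005,0,0.25],[-0.005,0,0.5],[-0.005,0,0.65],[-0.005,0,0.75],[-0.005,0,0.82],[-0.005,0,0.85],[-0.005,0,0.85]],"yaw":[0,0,0,0,0,0,0],"jaw":[0.48,0.48,0.48,0.48,0.48,0.48,0.48]}';python3 -m jog '{"translation":[[0,0,0],[0,0,0],[0,0,0],[0,0,0],[0,0,0],[0,0,0],[0,0,0],[0,0,0]],"yaw":[0,0,0,0,0,0,0,0],"jaw":[1,1,1,1,1,1,1,1]}' 15;  python3 -c "
from h import *
to(.509,.1037,.234)"
```

```text
time: 3.82
position: [0.5086, 0.1033, 0.235]
tool_rot: [1.997, 2.425, 0.0]
ft_force: [0.2, -0.1, 0.7]
grip_width: 0.52
grip_force: 0.0
time: 4.82
position: [0.5107, 0.1034, 0.2356]
tool_rot: [1.994, 2.421, 0.009]
ft_force: [9.5, 0.7, -5.7]
grip_width: 0.163
grip_force: 15.0
t 4.83 pos [0.5107 0.1034 0.2356] x [-0.192  0.981 -0.001] y [0.981 0.192 0.008] z [ 0.008  0.001 -1.   ] ydeg 11.0 F [ 9.5  0.7 -5.7] T [ 0.12 -1.72 -0.01] w 14.1 gf 15.0 q1,7 -0.66 0.04
shift units [ 0.003 -0.008  0.008]
```

```bash
python3 -m jog '{"translation":[[0,0.012,0],[0,0.012,0]],"yaw":[0,0],"jaw":[1,1]}';  python3 -c "
from h import *
st()"
```

```text
time: 5.08
position: [0.5117, 0.1035, 0.2355]
tool_rot: [1.996, 2.423, 0.003]
ft_force: [3.9, -0.1, 2.6]
grip_width: 0.161
grip_force: 15.0
t 5.08 pos [0.5117 0.1035 0.2355] x [-0.191  0.982 -0.   ] y [0.981 0.191 0.003] z [ 0.003  0.    -1.   ] ydeg 11.0 F [ 3.9 -0.1  2.6] T [-0.2  -0.69  0.  ] w 14.0 gf 15.0 q1,7 -0.66 0.04
```

```bash
python3 -m jog '{"translation":[[0,0.006,0],[0,0.006,0],[0,0.006,0],[0,0.006,0],[0,0.006,0],[0,0.006,0]],"yaw":[-0.05,-0.1,-0.15,-0.2,-0.22,-0.22],"jaw":[1,1,1,1,1,1]}' 20;  python3 -c "
from h import *
st()"
```

```text
time: 5.82
position: [0.5125, 0.1045, 0.2354]
tool_rot: [1.06, 2.956, 0.004]
ft_force: [4.0, 2.6, 1.6]
grip_width: 0.164
grip_force: 20.0
t 5.83 pos [0.5125 0.1045 0.2354] x [-0.772  0.635 -0.001] y [0.635 0.772 0.003] z [ 0.002  0.002 -1.   ] ydeg 50.6 F [4.  2.6 1.6] T [ 0.37 -0.71 -0.45] w 14.3 gf 20.0 q1,7 -0.58 0.71
```

```bash
for i in 1; do python3 -m jog '{"translation":[[0,0,0],[0,0,0]],"yaw":[-0.02,-0.02],"jaw":[1,1]}' >/dev/null;  python3 -c "
from h import *
st()"; python3 -m jog '{"translation":[[0,0,0],[0,0,0]],"yaw":[-0.02,-0.02],"jaw":[1,1]}'>/dev/null;  python3 -c "
from h import *
st()"; done
```

```text
t 6.08 pos [0.5126 0.1044 0.2354] x [-0.81   0.586 -0.001] y [0.586 0.81  0.003] z [ 0.002  0.002 -1.   ] ydeg 54.1 F [4.8 3.2 1.2] T [ 0.48 -1.05 -0.5 ] w 14.9 gf 20.9 q1,7 -0.58 0.77
t 6.33 pos [0.5126 0.1047 0.2354] x [-0.846  0.533 -0.001] y [0.533 0.846 0.003] z [ 0.002  0.001 -1.   ] ydeg 57.8 F [4.4 3.6 2.2] T [ 0.57 -0.91 -0.04] w 14.0 gf 20.0 q1,7 -0.57 0.83
```

```bash
for i in 1; do python3 -m jog '{"translation":[[0,0,0],[0,0,0]],"yaw":[-0.03,-0.03],"jaw":[1,1]}' >/dev/null;  python3 -c "
from h import *
st()"; python3 -m jog '{"translation":[[0,0,0],[0,0,0]],"yaw":[-0.03,-0.03],"jaw":[1,1]}'>/dev/null;  python3 -c "
from h import *
st()"; python3 -m jog '{"translation":[[0,0,0],[0,0,0]],"yaw":[-0.03,-0.03],"jaw":[1,1]}'>/dev/null;  python3 -c "
from h import *
st()"; done
```

```text
t 6.58 pos [0.5126 0.1048 0.2354] x [-0.893  0.45  -0.002] y [0.45  0.893 0.002] z [ 0.003  0.001 -1.   ] ydeg 63.3 F [4.5 3.2 1. ] T [ 0.62 -1.01  0.07] w 13.6 gf 20.0 q1,7 -0.56 0.92
t 6.83 pos [0.5126 0.105  0.2354] x [-0.932  0.363 -0.002] y [0.363 0.932 0.002] z [ 0.003  0.001 -1.   ] ydeg 68.7 F [4.8 3.2 1.2] T [ 0.74 -1.04  0.15] w 13.8 gf 20.0 q1,7 -0.55 1.02
t 7.08 pos [0.5126 0.1049 0.2354] x [-0.961  0.276 -0.002] y [0.276 0.961 0.003] z [ 0.003  0.002 -1.   ] ydeg 74.0 F [5.5 3.5 0.6] T [ 0.73 -1.06 -0.39] w 13.9 gf 20.0 q1,7 -0.54 1.11
```

```bash
cat > s.sh <<'E'
python3 -c "
from h import *
st()" | sed 's/x \[.*ydeg/ydeg/'
E
python3 -m jog '{"translation":[[0,0,0],[0,0,0]],"yaw":[-0.03,-0.03],"jaw":[1,1]}' >/dev/null;  sh s.sh; python3 -m jog '{"translation":[[0,0,0],[0,0,0]],"yaw":[-0.03,-0.03],"jaw":[1,1]}'>/dev/null; sh s.sh; python3 -m jog '{"translation":[[0,0,0],[0,0,0]],"yaw":[-0.03,-0.03],"jaw":[1,1]}'>/dev/null;  sh s.sh; python3 -m jog '{"translation":[[0,0,0],[0,0,0]],"yaw":[-0.03,-0.03],"jaw":[1,1]}'>/dev/null;  sh s.sh
```

```text
t 7.33 pos [0.5128 0.1048 0.2354] ydeg 79.3 F [ 5.3  3.7 -0.5] T [ 0.79 -1.18 -0.62] w 15.1 gf 21.9 q1,7 -0.53 1.2
t 7.58 pos [0.5125 0.1052 0.2354] ydeg 84.9 F [4.5 3.3 1. ] T [ 0.84 -0.99  0.08] w 14.3 gf 20.0 q1,7 -0.52 1.29
t 7.83 pos [0.5125 0.1053 0.2354] ydeg 90.3 F [4.4 3.5 1.1] T [ 0.92 -1.04  0.13] w 13.8 gf 20.0 q1,7 -0.51 1.38
t 8.07 pos [0.5125 0.1054 0.2354] ydeg 95.7 F [4.7 4.6 0.9] T [ 0.99 -0.98 -0.03] w 13.7 gf 20.0 q1,7 -0.5 1.48
```

```bash

python3 -m jog '{"translation":[[0,0,0],[0,0,0]],"yaw":[-0.03,-0.03],"jaw":[1,1]}' >/dev/null;  sh s.sh; python3 -m jog '{"translation":[[0,0,0],[0,0,0]],"yaw":[-0.03,-0.03],"jaw":[1,1]}'>/dev/null; sh s.sh; python3 -m jog '{"translation":[[0,0,0],[0,0,0]],"yaw":[-0.03,-0.03],"jaw":[1,1]}'>/dev/null;  sh s.sh; python3 -m jog '{"translation":[[0,0,0],[0,0,0]],"yaw":[-0.03,-0.03],"jaw":[1,1]}'>/dev/null;  sh s.sh
```

```text
t 8.32 pos [0.5123 0.1053 0.2354] ydeg 101.0 F [3.  5.  1.8] T [ 0.97 -0.77 -0.51] w 15.0 gf 20.0 q1,7 -0.49 1.57
t 8.57 pos [0.5123 0.1053 0.2354] ydeg 106.3 F [2.4 5.  1.7] T [ 1.07 -0.68 -0.74] w 16.1 gf 23.1 q1,7 -0.48 1.66
t 8.82 pos [0.5121 0.1051 0.2353] ydeg 111.7 F [2.8 4.8 2.9] T [ 1.02 -0.53 -0.79] w 17.9 gf 25.5 q1,7 -0.48 1.75
t 9.07 pos [0.512  0.1051 0.2352] ydeg 117.1 F [2.1 5.6 1.9] T [ 1.11 -0.5  -0.95] w 19.9 gf 28.6 q1,7 -0.47 1.84
```

The opening now grows steadily, so it's against the end stop, with the bar at about 97°. I'll realign there, then turn 72° clockwise.

```bash

python3 -m jog '{"translation":[[0,0,0],[0,0,0],[0,0,0],[0,0,0]],"yaw":[-0.0,0.06,0.112,0.112],"jaw":[1,1,1,1]}' >/dev/null;  sh s.sh; python3 -m jog '{"translation":[[0,0,0],[0,0,0],[0,0,0],[0,0,0],[0,0,0]],"yaw":[0.04,0.08,0.12,0.134,0.134],"jaw":[1,1,1,1,1]}'>/dev/null; sh s.sh; python3 -m jog '{"translation":[[0,0,0],[0,0,0],[0,0,0],[0,0,0],[0,0,0]],"yaw":[0.04,0.08,0.12,0.134,0.134],"jaw":[1,1,1,1,1]}'>/dev/null; sh s.sh;python3 -m jog '{"translation":[[0,0,0],[0,0,0],[0,0,0],[0,0,0],[0,0,0]],"yaw":[0.04,0.08,0.12,0.134,0.134],"jaw":[1,1,1,1,1]}'>/dev/null; sh s.sh;
```

```text
t 9.57 pos [0.511  0.1053 0.2351] ydeg 97.0 F [-1.7  3.9  6.9] T [ 0.84  0.36 -0.19] w 14.2 gf 20.0 q1,7 -0.5 1.5
t 10.2 pos [0.5113 0.1056 0.2349] ydeg 73.0 F [-0.1  5.3  5. ] T [ 1.22  0.12 -0.12] w 13.7 gf 20.0 q1,7 -0.54 1.09
t 10.82 pos [0.5114 0.1058 0.2348] ydeg 48.9 F [0.8 5.7 2.7] T [ 1.32 -0.08 -0.1 ] w 13.6 gf 20.0 q1,7 -0.59 0.68
t 11.45 pos [0.5118 0.1053 0.2348] ydeg 24.8 F [2.7 4.5 1. ] T [ 1.13 -0.53 -0.08] w 13.9 gf 20.0 q1,7 -0.63 0.27
```

```bash

python3 -m jog '{"translation":[[0,0,0],[0,0,0],[0,0,0],[0,0,0],[0,0,-0.1],[0,0,-0.3],[0,0,-0.55],[0,0,-0.55]],"yaw":[0,0,0,0,0,0,0,0],"jaw":[0.48,0.48,0.48,0.48,0.48,0.48,0.48,0.48]}' >/dev/null;  python3 - <<'E'
from h import *
to(.5811,.2838,.345)
E
```

```text
t 12.45 pos [0.5134 0.1038 0.3489] x [-0.418  0.908 -0.   ] y [0.908 0.418 0.008] z [ 0.007  0.003 -1.   ] ydeg 24.7 F [-0.7 -0.9 -1.8] T [-0.08  0.01 -0.04] w 45.1 gf 0.0 q1,7 -0.66 0.22
shift units [0.676 0.684 0.025]
```

```bash

python3 -m jog '{"translation":[[0.17,0.17,0],[0.4,0.4,0],[0.6,0.6,0],[0.676,0.684,0],[0.676,0.684,0],[0.676,0.684,0]],"yaw":[0,0.05,0.109,0.109,0.109,0.109],"jaw":[0.48,0.48,0.48,0.48,0.48,0.48]}' >/dev/null;  python3 - <<'E'
from h import *
to(.5811,.2838,.231)
im=ctrl.get_image("top");c=np.array([.512,.105])
p=selang(im,c)
k=cv2.resize(p,(300,300));k=np.clip(k.astype(int)*2.5-20,0,255).astype(np.uint8)
a=cv2.resize(im["pixels"][190:290,170:290],(480,400),interpolation=2)
k=np.vstack([k,np.zeros((100,300,3),np.uint8)])
cv2.imwrite("pics/k1.png",np.hstack([k,a]))
E
```

```text
t 13.2 pos [0.5796 0.2821 0.344 ] x [-0.087  0.996 -0.002] y [ 0.996  0.087 -0.001] z [-0.001 -0.002 -1.   ] ydeg 5.0 F [-0.6 -1.2  0.3] T [-0.12  0.06 -0.03] w 45.0 gf 0.0 q1,7 -0.79 -0.31
shift units [0.009 0.009 0.565]
```

View pics/k1.png

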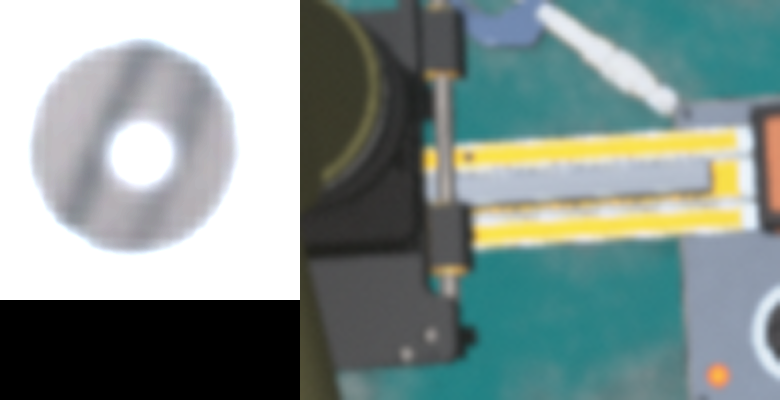

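Left: the selector bar's stripe runs from (85,220) to (130,70). Right: the gripper is over the left end of the steel bar. I'll check the selector angle numerically.

```bash
python3 - <<'E'
from h import *
im=ctrl.get_image("top");c=np.array([.512,.105])
b=dict(im);b["pixels"]=cv2.imread("pics/top0.png")
y,x=np.mgrid[-.026:.026:.0002,-.026:.026:.0002]
for n,i in(("old",b),("new",im)):
    g=cv2.GaussianBlur(cv2.cvtColor(selang(i,c),6).astype(float),(0,0),4)
    best=[]
    from scipy.ndimage import rotate
    r=np.hypot(x,y);m=(r<.017)&(r>.008)
    f=np.where(m,g,0);gx=cv2.Sobel(g,6,1,0);gy=cv2.Sobel(g,6,0,1)
    # variance of projected profile: best line direction
    for th in range(60,150):
        t=np.radians(th);s=(-x*np.sin(t)+y*np.cos(t))[m];k=np.round(s/.0008).astype(int);k-=k.min()
        v=g[m];cnt=np.bincount(k);mu=np.bincount(k,v)/np.maximum(cnt,1)
        best.append((((v-mu[k])**2).mean()/v.var(),th))
    print(n,[(round(float(a),3),t-90) for a,t in sorted(best)[:6]])
E
```

```text
old [(0.19, 17), (0.191, 16), (0.192, 18), (0.192, 15), (0.194, 19), (0.195, 14)]
new [(0.225, 19), (0.226, 20), (0.227, 18), (0.227, 21), (0.229, 17), (0.231, 22)]
```

```bash

python3 -m jog '{"translation":[[0.009,0.009,0.2],[0.009,0.009,0.4],[0.009,0.009,0.5],[0.009,0.009,0.54],[0.009,0.009,0.565],[0.009,0.009,0.565]],"yaw":[0,0,0,0,0,0],"jaw":[0.48,0.48,0.48,0.48,0.48,0.48]}' >/dev/null; sh s.sh; python3 -m jog '{"translation":[[0,0,0],[0,0,0],[0,0,0],[0,0,0],[0,0,0],[0,0,0]],"yaw":[0,0,0,0,0,0],"jaw":[1,1,1,1,1,1]}' 8 >/dev/null;sh s.sh
```

```text
t 14.05 pos [0.5817 0.286  0.2327] ydeg 5.1 F [-0.4  0.2  0.3] T [-0.13  0.01 -0.03] w 45.4 gf 0.0 q1,7 -0.78 -0.28
t 14.8 pos [0.5812 0.286  0.2319] ydeg 5.1 F [-1.2 -0.7  2.1] T [-0.16  0.39 -0.04] w 15.6 gf 8.0 q1,7 -0.78 -0.28
```

```bash

python3 -m jog '{"translation":[[-0.05,0,0],[-0.1,0,0],[-0.15,0,0],[-0.2,0,0],[-0.25,0,0],[-0.3,0,0],[-0.35,0,0],[-0.35,0,0]],"yaw":[0,0,0,0,0,0,0,0],"jaw":[1,1,1,1,1,1,1,1]}' 15 >/dev/null; sh s.sh; python3 - <<'E'
from h import *
im=ctrl.get_image("top")
cv2.imwrite("pics/m.png",cv2.resize(im["pixels"][180:300,160:400],(800,400),interpolation=2))
E
```

```text
t 15.8 pos [0.588  0.2139 0.2319] ydeg 5.0 F [-0.1 -1.4  3.7] T [-0.37  0.11 -0.01] w 15.6 gf 15.0 q1,7 -0.7 -0.17
```

View pics/m.png

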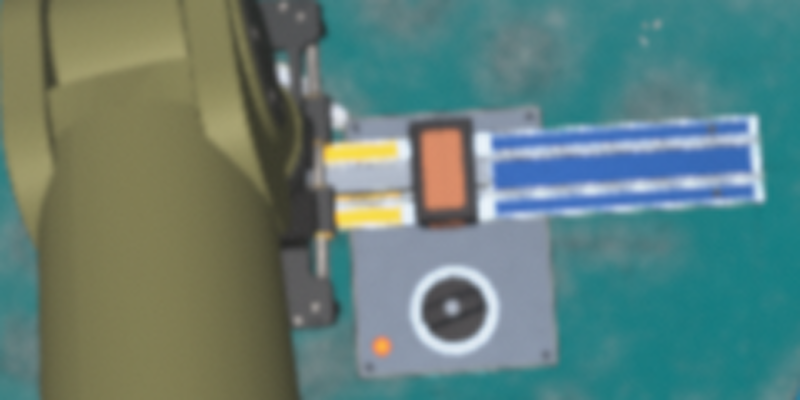

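The bar's right end is just coming out of the coil at (487,172). The selector at (452,308) is tilted as expected.

```bash

python3 -m jog '{"translation":[[-0.05,0,0],[-0.1,0,0],[-0.15,0,0],[-0.2,0,0],[-0.25,0,0],[-0.3,0,0],[-0.3,0,0]],"yaw":[0,0,0,0,0,0,0],"jaw":[1,1,1,1,1,1,1]}' 15 >/dev/null; sh s.sh
python3 -m jog '{"translation":[[0,0,0],[0,0,0],[0,0,0],[0,0,0],[0,0,-0.15],[0,0,-0.4],[0,0,-0.4]],"yaw":[0,0,0,0,0,0,0],"jaw":[0.48,0.48,0.48,0.48,0.48,0.48,0.48]}' >/dev/null
python3 - <<'E'
from h import *
# regrasp 58 mm right of the coil
to(.5965+.058*.0894,.1125-.058*.996,.312)
E
```

```text
t 16.73 pos [0.5932 0.1541 0.2319] ydeg 5.0 F [-0.4  0.1  4.7] T [-0.01  0.11  0.03] w 15.8 gf 15.0 q1,7 -0.63 -0.08
t 17.6 pos [0.5946 0.1565 0.3164] x [-0.089  0.996  0.002] y [0.996 0.089 0.008] z [ 0.008  0.003 -1.   ] ydeg 5.1 F [ 0.3 -0.3 -0.3] T [-0.08  0.06  0.05] w 45.3 gf 0.0 q1,7 -0.65 -0.11
shift units [-0.51  -0.01   0.021]
```

```bash

python3 -m jog '{"translation":[[-0.2,-0.01,0],[-0.4,-0.01,0],[-0.51,-0.01,0.01],[-0.51,-0.01,0.01],[-0.51,-0.01,0.01]],"yaw":[0,0,0,0,0],"jaw":[0.48,0.48,0.48,0.48,0.48]}' >/dev/null
python3 - <<'E'
from h import *
to(.5965+.058*.0894,.1125-.058*.996,.232)
im=ctrl.get_image("top");s=ctrl.get_image("scene")
a=cv2.resize(im["pixels"][180:340,200:440],(600,400),interpolation=2)
for n,j in(("top",im),("scene",s)):
    for r in ctrl.silhouettes("parallel",j)[:1]: print(n,r["p"],r["at"],ray(j,*r["at"],.066))
cv2.imwrite("pics/n.png",np.vstack([a[:300],cv2.resize(s["pixels"][170:350,200:440],(400,300),interpolation=2)]) if 0 else np.hstack([cv2.resize(a,(400,267)),cv2.resize(s["pixels"][170:330,200:440],(400,267),interpolation=2)]))
E
```

```text
t 18.23 pos [0.5998 0.0562 0.3092] x [-0.091  0.996  0.001] y [ 0.996  0.091 -0.001] z [-0.001  0.001 -1.   ] ydeg 5.2 F [-0.9  0.7  0. ] T [-0.05  0.01 -0.01] w 45.5 gf 0.0 q1,7 -0.53 0.07
shift units [-0.008  0.009  0.386]
top 0.45 [271.8, 232.0] [0.59317017 0.15759956 0.066     ]
scene 0.63 [324.2, 238.6] [0.58902688 0.03312024 0.066     ]
```

View pics/n.png

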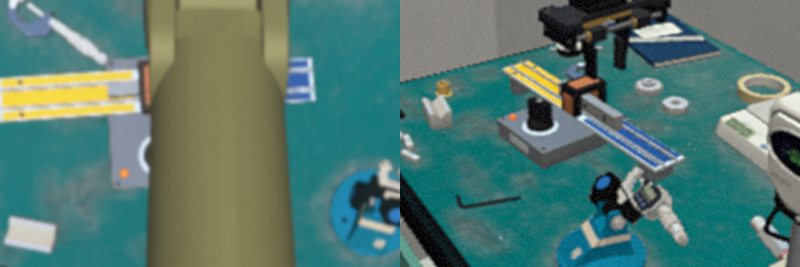

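The bar sticks out of the coil on the blue side, and the helping hand is well clear to the right of the track. Descending to regrasp.

```bash

python3 -m jog '{"translation":[[-0.008,0.009,0.2],[-0.008,0.009,0.32],[-0.008,0.009,0.36],[-0.008,0.009,0.386],[-0.008,0.009,0.386]],"yaw":[0,0,0,0,0],"jaw":[0.48,0.48,0.48,0.48,0.48]}' >/dev/null; sh s.sh; python3 -m jog '{"translation":[[0,0,0],[0,0,0],[0,0,0],[0,0,0],[0,0,0],[0,0,0]],"yaw":[0,0,0,0,0,0],"jaw":[1,1,1,1,1,1]}' 10 >/dev/null;sh s.sh
```

```text
t 19.05 pos [0.6022 0.0534 0.2332] ydeg 5.1 F [ 0.1  0.4 -0.2] T [-0.1  -0.    0.06] w 45.0 gf 0.0 q1,7 -0.5 0.11
t 19.8 pos [0.602  0.0532 0.2327] ydeg 5.1 F [0.2 0.1 2.1] T [-0.12  0.11 -0.06] w 15.9 gf 10.0 q1,7 -0.5 0.11
```

```bash

python3 -m jog '{"translation":[[-0.06,0,0],[-0.12,0,0],[-0.18,0,0],[-0.24,0,0],[-0.3,0,0],[-0.36,0,0],[-0.42,0,0],[-0.42,0,0]],"yaw":[0,0,0,0,0,0,0,0],"jaw":[1,1,1,1,1,1,1,1]}' 15 >/dev/null; sh s.sh
python3 -m jog '{"translation":[[-0.04,0,0],[-0.07,0,0],[-0.07,0,0]],"yaw":[0,0,0],"jaw":[1,1,1]}' 15 >/dev/null; sh s.sh
python3 -m jog '{"translation":[[0,0,0],[0,0,0],[0,0,0],[0,0,0],[0,0,-0.15],[0,0,-0.4],[0,0,-0.7],[0,0,-0.7]],"yaw":[0,0,0,0,0,0,0,0],"jaw":[0.48,0.48,0.48,0.48,0.48,0.48,0.48,0.48]}' >/dev/null;sh s.sh
python3 -m jog '{"translation":[[0.3,0,0],[0.6,0,0],[0.9,0,0],[1,0,0]],"yaw":[0,0,0,0],"jaw":[0.48,0.48,0.48,0.48]}' >/dev/null
python3 -m jog '{"translation":[[0.3,0,0],[0.6,0,0],[0.9,0,0],[1,0,0],[1,0,0]],"yaw":[0,0,0,0,0],"jaw":[0.48,0.48,0.48,0.48,0.48]}' >/dev/null;sh s.sh
python3 - <<'E'
from h import *
im=ctrl.get_image("top")
r=ctrl.silhouettes("parallel",im)[0];c=np.array([.5965,.1125]);a=np.radians(5.13);ux=np.array([np.cos(a),np.sin(a)]);uy=np.array([-np.sin(a),np.cos(a)])
b=cv2.boxPoints(cv2.minAreaRect(max(cv2.findContours(r["region"].astype(np.uint8),0,1)[0],key=cv2.contourArea)))
for q in b:
    w=ray(im,*q,.066)[:2]-c;print(q.round(1),(w@ux).round(4),(w@uy).round(4))
k=cv2.resize(im["pixels"][195:295,270:400],(780,600),interpolation=2)
cv2.imwrite("pics/f.png",k)
E
```

```text
t 20.8 pos [ 0.6094 -0.0333  0.2328] ydeg 5.0 F [ 0.4 -0.3  4.4] T [-0.29  0.04 -0.01] w 15.7 gf 15.0 q1,7 -0.38 0.26
t 21.18 pos [ 0.6108 -0.0444  0.2327] ydeg 5.1 F [-0.4  3.2  4.4] T [0.6  0.15 0.04] w 15.8 gf 15.0 q1,7 -0.36 0.28
t 22.18 pos [ 0.6121 -0.0453  0.3784] ydeg 5.1 F [ 0.   0.3 -0.9] T [-0.13  0.03 -0.02] w 45.5 gf 0.0 q1,7 -0.4 0.23
t 23.3 pos [0.5746 0.3548 0.3713] ydeg 5.2 F [-0.4 -0.8 -0.2] T [-0.2   0.04 -0.02] w 45.2 gf 0.0 q1,7 -0.83 -0.41
[310.5 226.6] 0.0069 -0.0366
[380.7 222.2] 0.0067 -0.1855
[381.3 231. ] -0.0122 -0.1852
[311.  235.4] -0.0119 -0.0366
```

View pics/f.png

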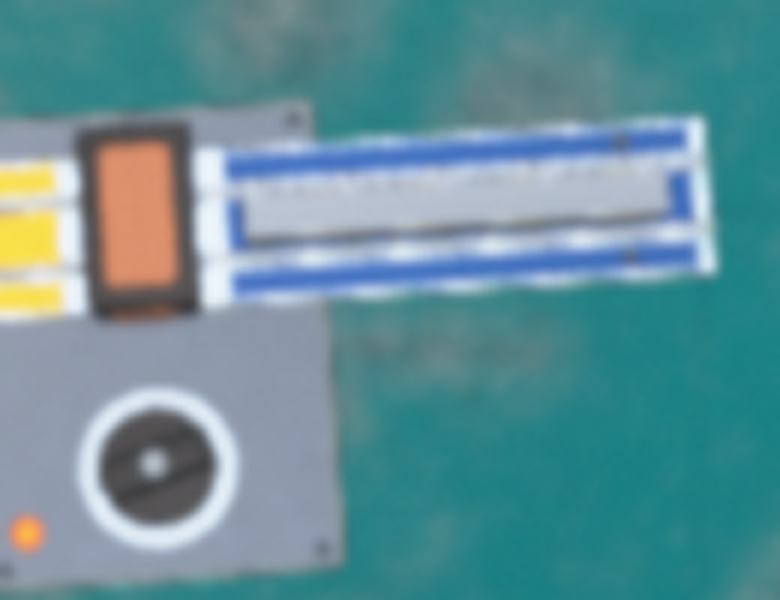

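The bar lies between x=245 and 670 in the picture, with blue showing at both ends (unit y −37 to −186 mm). The selector bar is tilted about 22°, which fits the third click.

```bash
python3 -c "
from bench import ctrl
print(ctrl.close_job())"
```

```text
the job is handed in; nothing more can be done
None
```

I handed the job in: the selector went to its anticlockwise end stop and then three clicks clockwise, and the bar was slid through the coil and lies wholly on the blue field, about 7 mm clear at its coil-side end. The click count comes from the turn measured off the stop; the camera angle fits the third click only to within about 5°.

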